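Put the tube samples away in the dry cabinet

ROBOT

A 6-joint arm with a two-finger parallel gripper is mounted at the origin on the work surface. World frame = base frame: x ahead of the robot, y to its left, z up, the work surface at z = 0. Lengths are in m, angles in degrees, forces in N, time in s.
With the tool pointing down it reaches from about 0.4 to 0.825 m from the base axis. Payload 7 kg.
Tool frame: the origin (TCP) lies at the very end of the fingers, on their centre line; the grasp point (between the pads) lies 19 mm behind it; z points along the fingers, y is the line along which they close (so a half turn about z gives the same grasp; the last joint's range is limited). The gripper opens to 88 mm and grips with 3 to 60 N. Pads are 19 mm wide; open, the fingers measure 130 mm over their backs; the gripper's body (78 mm by 193 mm) begins 47 mm behind the grasp point.
Start: joints at [-46.748, 20.546, 0.682, 0, -70.136, -16.507], TCP at [0.304, -0.603, 0.227] pointing down, gripper open.
Joint ranges: [-176.03, 176.03], [-82.01, 121.73], [-58.28, 71.71], [-173.87, 95.51], [-174.79, -0.11], [-173.66, 173.66]. Speed limits (degrees/s): [136.94, 136.94, 172.46, 180, 180, 180].

INTERFACE

Orientations are given as [roll, pitch, yaw] about the fixed x, y, z axes, in that order (R = Rz(yaw) Ry(pitch) Rx(roll)).
In Python, from plant import ctrl gives the robot as it stands.
- The arm moves only by the tool carry_out, never from a script. Its argument "deltas" is a list that holds one entry, the list of rows, each a list of 5 numbers: the shift along the tool's x, y, z scaled (see below), then the turn about the tool's z scaled (see below), then the opening, from -1 (shut) to 1 (fully open). A call has 1 to 5 rows; each row is the pose to reach, as a shift and turn from the pose commanded when the call began, along the tool's axes at that moment, turning the shorter way round; what a row does not reach only later rows make up. The controller multiplies each number of a shift by 20 cm and each number of a turn by 2 pi rad. A row lasts 1/10 s, in which the tool goes at most 50 mm and 8.59 degrees, less where a joint would pass 70% of its speed; a pose out of reach is approached as far as the arm can. A call with a number of a shift or a turn outside -1 to 1 is refused whole. A call with a gripper value outside its range is refused whole. The fingers move at their own pace and stop on an object; the grip force is fixed at half the most. Time passes only in rows, so rows that repeat a pose let the fingers close. It gives the time, the measured TCP pose, the force, the opening and the grip force at its end, in the units of the state.
- ctrl.get_obs(): the state, without advancing time (a new reading comes with each control period).
- ctrl.snapshot(name): name is "side" or "top"; returns a dict with "color" (480x640x3 uint8, red, green, blue), "camera_matrix" (3x3 intrinsics, pixels), "k1" (the pictures are not rectified: a ray, as slopes to the right and down, at radius r is drawn at 1 + k1 r^2 times it, then the intrinsics apply), "R" (3x3) and "t" (3): a world point X has camera coordinates R X + t. Camera axes: x right, y down, z forward; pixel columns grow to the right and rows downward; lengths in m; the calibration is good to about 2 mm. A picture is of the moment at which its call begins. There is no depth.
- ctrl.close_job(): hands the job in; it is judged then, once.
Trained networks look in a picture, given as the dict that the camera call returned (one of the last four; its "shot" number tells which), for a name from the list of things; names that differ only in an ending like _2 or _b are one class to them, and where a whole thing is asked for, a point or a joint stands for the part that bears it (a point fixed in the world has none). Each returns a list of dicts, best first, with "p" (0 to 1); they miss things now and then, are a little off and sometimes report something else, mostly with a low value. They report only what shows in the picture. A call takes as long as a camera call.
- ctrl.search_frame(picture, name): "centre" ([column, row] in pixels, amid what is visible of it).
- ctrl.silhouettes(picture, name): "mask" (480x640 bool, what is visible of it) and "centre" ([column, row] in pixels, amid what is visible of it).
- ctrl.spot_point(picture, name): "centre" ([column, row] in pixels: a listed point, or the origin of a listed thing).
The state is a dict: "clock": time; "joint_pos": joint angles; "qvel": joint speeds; "tau": joint torques, N m; "tool_pos": TCP position; "orientation": TCP orientation; "force": force on the tool from outside, world axes, zero at the start; "moment": the same for the moment, N m; "opening": finger opening in m; "gripper_force": force on a finger pad.
Only numpy, scipy, OpenCV 4.12 (cv2) and the standard library are available. Lean on these libraries where they do the work, as an engineer would, in place of code of your own. Each camera call takes 0.05 s, during which the arm holds its last target. There are 200 camera calls.

TASK

Close up the sample cabinet: push its tray fully home with your fingertips, then push the door shut against the cabinet. Push gently enough that the four tube samples stay standing in the tray; pick nothing up and leave the things around the cabinet where they are.

Things in the scene. Friction and masses are not known exactly. Their poses are not given: they have to be found in the camera images.
- dry_box: low grey cabinet fixed to the bench, 220 mm deep (x), 200 mm wide (y), 90 mm high, open at the front. Origin: centre of its underside. Its -x axis points out of the open front (towards the robot); +y is the hinge side. The front edges lie in the plane x = -110 mm.
- tray (a joint): how far the white tray (a drawer) stands out of the cabinet, in m: 0 fully home at its stop, with its front panel flush with the cabinet's front edges; up to 0.15 out. It slides along the cabinet's x axis with about 1.5 N of friction and stays where it is left; it has no catch.
- tray_front (a point): top edge of the tray's front panel, middle of its outer face, 79 mm above the bench. The panel is flat and upright, 178 mm wide, 6 mm thick and 68 mm high, from 11 to 79 mm above the bench; same axes as the cabinet, outer face towards -x. No handle.
- tray_floor (a point): centre of the tray's inner floor, 16 mm above the bench; same axes as the cabinet. The tray is 170 mm wide and 190 mm long, its side walls 25 mm high.
- door (a joint): opening angle of the white door, in rad: 0 shut over the cabinet's front, about 1.57 when it points straight out of the front on the +y side, up to 2.1. It stays where it is left (about 0.06 N m of friction); it has no catch. The shut door covers the tray's front and the open door would strike a tray that is still out.
- door_hinge (a point): on the door's upright hinge axis, level with the door's top edge 88 mm above the bench; it lies at x = -118 mm, y = +104 mm in the cabinet's frame. Axes turn with the door: from the hinge the door runs along this -y to 204 mm, and its outer face looks along this -x. Shut, these axes are the cabinet's. The door opens by swinging its free edge away from the cabinet's front, towards the hinge side.
- door_mid (a point): middle of the top edge of the door's outer face, 104 mm from the hinge; same axes as door_hinge. The door is 10 mm thick (outer face 5 mm outside the hinge axis), 86 mm high, from 2 to 88 mm above the bench. A wire handle 46 mm high stands 29 mm off the outer face, 185 mm from the hinge; between hinge and handle the face is flat and free.
- sample0: one of four white wound oval tubes standing loose in the tray, 34 x 20 mm (x, y) and 45 mm high, about 30 g. Origin: centre of its lower end, z up along the tube. Pushing the tray at up to 0.1 m/s leaves it standing; a hard knock may topple it.
- sample1: one of four white wound oval tubes standing loose in the tray, 34 x 20 mm (x, y) and 45 mm high, about 30 g. Origin: centre of its lower end, z up along the tube. Pushing the tray at up to 0.1 m/s leaves it standing; a hard knock may topple it.
- sample2: one of four white wound oval tubes standing loose in the tray, 34 x 20 mm (x, y) and 45 mm high, about 30 g. Origin: centre of its lower end, z up along the tube. Pushing the tray at up to 0.1 m/s leaves it standing; a hard knock may topple it.
- sample3: one of four white wound oval tubes standing loose in the tray, 34 x 20 mm (x, y) and 45 mm high, about 30 g. Origin: centre of its lower end, z up along the tube. Pushing the tray at up to 0.1 m/s leaves it standing; a hard knock may topple it.
- spare_sample: same kind of tube lying loose on the bench on its flat side, 45 mm long along its x, 34 mm wide, 20 mm high; origin under its middle. Bystander.
- jar: closed white jar, 56 mm across and 75 mm high, standing loose beside the cabinet; origin under its middle. Bystander.
- cup: white cup, 64 mm across and 70 mm high, standing loose beside the cabinet; origin under its middle. Bystander.

How it is judged (in metres and radians):
On the way, in this order (a step that is already met when the one before it is completed fails the run):
1. the tray is pushed fully home (within 4 mm) (value of joint tray below 0.004 m), for 0.2 s.
2. then the door is shut (within 0.035 rad) (value of joint tray below 0.004 m and value of joint door below 0.035 rad), for 0.2 s.
At the end, for the whole second after the job is handed in: The tray is within 4 mm of its stop, the door within 0.035 rad of shut (7 mm at its free edge) and still, and all four tubes stand upright (within 0.15 rad) and at rest on the tray's floor (all of step 2 and angle between each of sample0, sample1, sample2, sample3's own z axis and vertical below 0.15 rad and linear speed of each of sample0, sample1, sample2, sample3 below 0.01 m/s and z of sample0 in the frame of tray_floor between -0.01 and 0.01 m and z of sample1 in the frame of tray_floor between -0.01 and 0.01 m and z of sample2 in the frame of tray_floor between -0.01 and 0.01 m and z of sample3 in the frame of tray_floor between -0.01 and 0.01 m and velocity of joint door between -0.02 and 0.02 rad/s); the robot touches nothing.
It fails at once if a tube sample topples (leans more than 0.5 rad) (angle between any of sample0, sample1, sample2, sample3's own z axis and vertical above 0.5 rad).
It fails at once if a tube sample is lifted more than 15 mm off the tray's floor (z of any of sample0, sample1, sample2, sample3 in the frame of tray_floor above 0.015 m).
It fails at once if the door is swung in (below 1.3 rad) while the tray still stands out more than 15 mm (value of joint door below 1.3 rad and value of joint tray above 0.015 m).
It fails at once if the spare tube, the jar or the cup is moved more than 30 mm (distance of any of spare_sample, jar, cup from where it was at the start of the episode above 0.03 m).
It also fails if it takes over 59 s, if anything falls off the work surface, if the arm or the gripper's body presses on something with over 40 N, if the wrist force passes 120 N, or if a joint passes its speed limit or range.

## Working session

There is one attempt and no reset: what is moved stays moved. The work goes in short steps, Python scripts to look and compute and a tool call to move; the robot and the scene stay as the last step left them, time stands still between calls to the robot, and variables do not carry over. Pictures are saved under pics/ and viewed, at most 10 in all, crops included, and the job is handed in when it is done.

Besides the shell and the picture viewer there is one more tool, called after "Request:" as name(argument=value, ...) on one line, values as JSON. carry_out: Moves the arm, as the interface text tells. Its arguments: {"type":"object","properties":{"deltas":{"type":"array"}},"required":["deltas"]}

```bash
mkdir -p pics
cat > h.py <<'E'
import numpy as np, cv2
from plant import ctrl
def ray(s,px):
    K=np.array(s["camera_matrix"]);k=s["k1"];d=np.array([(px[0]-K[0,2])/K[0,0],(px[1]-K[1,2])/K[1,1]])
    u=d.copy()
    for _ in range(20): u=d/(1+k*(u@u))
    R=np.array(s["R"]);return -R.T@np.array(s["t"]),R.T@np.array([u[0],u[1],1])
def atz(s,px,z):
    c,d=ray(s,px);return c+d*(z-c[2])/d[2]
def tri(a,pa,b,pb):
    c,d=ray(a,pa);e,f=ray(b,pb);d/=np.linalg.norm(d);f/=np.linalg.norm(f)
    k=np.linalg.lstsq(np.c_[d,-f],e-c,rcond=None)[0];P=c+d*k[0];Q=e+f*k[1];return (P+Q)/2,np.linalg.norm(P-Q)
E
python3 - <<'E'
from h import *
S={n:ctrl.snapshot(n) for n in("side","top")}
Z=dict(dry_box=0,tray_front=.079,tray_floor=.016,door_hinge=.088,door_mid=.088,sample0=.016,spare_sample=0,jar=0,cup=0)
for n,s in S.items():
    cv2.imwrite(f"pics/{n}0.png",s["color"][:,:,::-1])
    for k,z in Z.items():
        for r in ctrl.spot_point(s,k)[:5]:
            if r["p"]>.2: print(n,k,round(r["p"],2),np.round(r["centre"]),np.round(atz(s,r["centre"],z),3))
o=ctrl.get_obs();print(o)
E
```

```text
side dry_box 0.93 [400. 272.] [ 0.749 -0.008  0.   ]
side tray_front 0.83 [256. 246.] [0.504 0.031 0.079]
side tray_floor 0.73 [314. 273.] [0.597 0.012 0.016]
side door_hinge 0.57 [325. 206.] [0.647 0.109 0.088]
side door_mid 0.77 [268. 207.] [0.548 0.137 0.088]
side door_mid 0.24 [257. 248.] [0.502 0.011 0.088]
side sample0 0.85 [325. 259.] [0.628 0.049 0.016]
side sample0 0.8 [299. 285.] [ 0.564 -0.012  0.016]
side sample0 0.77 [289. 265.] [0.562 0.048 0.016]
side sample0 0.72 [326. 283.] [ 0.609 -0.021  0.016]
side spare_sample 0.57 [281. 362.] [ 0.498 -0.162  0.   ]
side spare_sample 0.38 [267. 209.] [0.57  0.286 0.   ]
side jar 0.51 [326. 288.] [ 0.611 -0.013  0.   ]
side cup 0.65 [376. 343.] [ 0.643 -0.166  0.   ]
top dry_box 0.57 [335. 180.] [ 0.74  -0.015 -0.   ]
top tray_front 0.64 [304. 240.] [0.604 0.042 0.079]
top tray_front 0.6 [314. 297.] [0.503 0.025 0.079]
top tray_floor 0.92 [320. 248.] [0.599 0.017 0.016]
top tray_floor 0.54 [264. 217.] [0.663 0.124 0.016]
top door_hinge 0.59 [263. 218.] [0.643 0.114 0.088]
top door_mid 0.61 [246. 270.] [0.551 0.142 0.088]
top sampl
[... 468 characters left out ...]
9.] [0.601 0.017 0.   ]
{'clock': 1.0, 'joint_pos': array([-4.67471019e+01,  2.05444912e+01,  6.81597965e-01, -2.09083731e-04,
       -7.01370471e+01, -1.65066480e+01]), 'qvel': array([-0.1036457 , -0.03218171,  0.04883732, -0.01985865,  0.09501015,
       -0.05093757]), 'tau': array([ 1.41719361e-04, -5.82391942e+01,  2.93301737e+01,  7.00241804e+00,
        1.24009655e-02,  7.79940848e-06]), 'tool_pos': array([ 0.30374064, -0.60276137,  0.22657895]), 'orientation': array([-1.79999999e+02,  2.05512144e-04, -1.53253821e+02]), 'force': array([-1.27899699,  0.02182341,  0.00765638]), 'moment': array([ 0.06315794,  0.01797081, -0.03483709]), 'gripper_force': 0.0, 'opening': 0.08727515873925853}
```

View pics/top0.png

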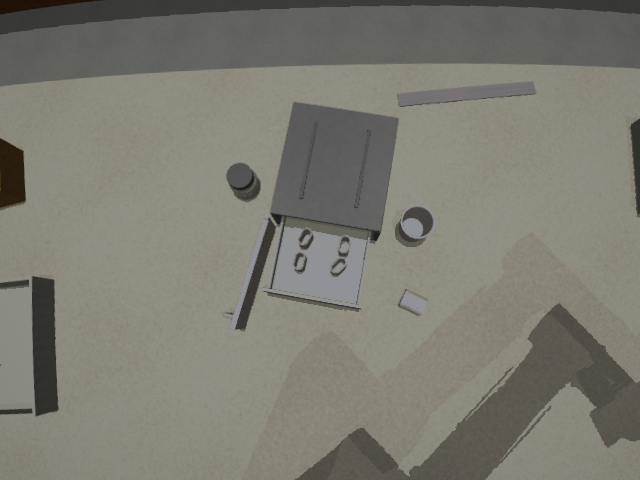

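View pics/side0.png

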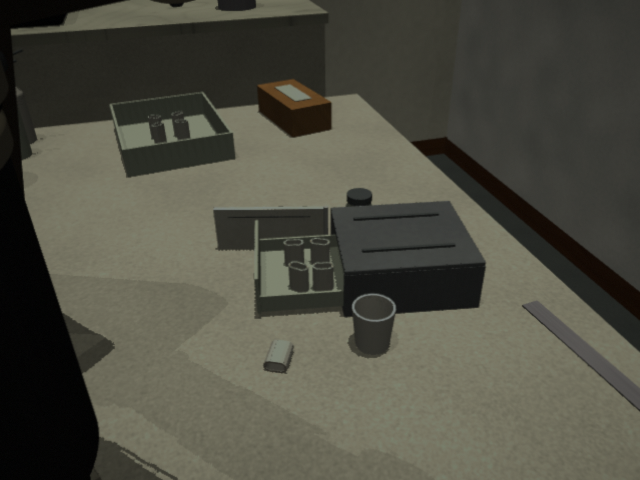

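Top view: the cabinet roof spans about (294,103) to (382,232). The tray stands out, with its front at about (314,300), and the door points out from its hinge at (265,220) to (237,325). The side view agrees, showing four tubes standing. The lone points fit the given sizes for a yaw of about -9°, so next I refine that from the roof corners.

```bash
cat >> h.py <<'E'
def d(target,yaw,start=None):
    "deltas in controller units from the present pose to target/yaw (tool down)"
    o=ctrl.get_obs();p=np.array(o["tool_pos"]);y0=o["orientation"][2]
    if start is not None:p,y0=np.array(start[:3]),start[3]
    a=np.radians(y0);v=np.array(target)-p
    s=[v@[np.cos(a),np.sin(a),0],v@[np.sin(a),-np.cos(a),0],-v[2]]
    t=-((yaw-y0+180)%360-180)/360
    return np.round([*(np.array(s)/.2),t],4)
E
python3 - <<'E'
from h import *
s=ctrl.snapshot("top")
m=max(ctrl.silhouettes(s,"dry_box"),key=lambda r:r["p"])["mask"].astype(np.uint8)
c=max(cv2.findContours(m,0,2)[0],key=cv2.contourArea)
q=cv2.approxPolyDP(cv2.convexHull(c),8,True)[:,0]
for p in q: print(p,np.round(atz(s,p,.09),3))
t=max(ctrl.silhouettes(s,"tray_front"),key=lambda r:r["p"])["mask"].astype(np.uint8)
c=max(cv2.findContours(t,0,2)[0],key=cv2.contourArea);q=cv2.approxPolyDP(cv2.convexHull(c),6,True)[:,0]
for p in q: print('tray',p,np.round(atz(s,p,.079),3))
t=max(ctrl.silhouettes(s,"door"),key=lambda r:r["p"])["mask"].astype(np.uint8)
c=max(cv2.findContours(t,0,2)[0],key=cv2.contourArea);q=cv2.approxPolyDP(cv2.convexHull(c),4,True)[:,0]
for p in q: print('door',p,np.round(atz(s,p,.088),3))
print(d([.304,-.45,.227],171))
E
```

```text
[295 102] [0.866 0.057 0.09 ]
[397 119] [ 0.827 -0.132  0.09 ]
[360 308] [ 0.483 -0.053  0.09 ]
[263 290] [0.516 0.113 0.09 ]
tray [283 216] [0.649 0.08  0.079]
tray [369 231] [ 0.618 -0.074  0.079]
tray [360 308] [ 0.483 -0.054  0.079]
tray [262 289] [0.518 0.116 0.079]
door [266 219] [0.642 0.109 0.088]
door [274 234] [0.614 0.094 0.088]
door [245 326] [0.455 0.143 0.088]
door [232 328] [0.451 0.166 0.088]
door [224 314] [0.475 0.18  0.088]
[-0.3449  0.6816 -0.0021  0.0993]
```

Run:
```python
from h import *
print(d([.345,-.41,.227],168.5),d([.4,-.2,.18],168.5,(.345,-.41,.227,168.5)),d([.43,0,.12],168.5,(.4,-.2,.18,168.5)))
```

```text
[-0.6179  0.7679 -0.0021  0.1062] [-0.0601  1.0837  0.235  -0.    ] [ 0.0524  1.0098  0.3    -0.    ]
```

Request:
carry_out(deltas=[[[-0.618,0.768,0,0.1062,-1],[-0.618,0.768,0,0.1062,-1],[-0.618,0.768,0,0.1062,-1],[-0.618,0.768,0,0.1062,-1],[-0.618,0.768,0,0.1062,-1]]])

```text
clock: 1.7
tool_pos: [0.3455, -0.4064, 0.2273]
orientation: [180.0, 0.1, 168.4]
force: [0.8, -0.9, 0.3]
opening: 0.0532
gripper_force: 0.0
```

Request:
carry_out(deltas=[[[-0.06,1,0.2,0,-1],[-0.06,1,0.2,0,-1],[-0.06,1,0.2,0,-1],[-0.06,1,0.2,0,-1],[-0.06,1,0.2,0,-1]]])

```text
clock: 2.2
tool_pos: [0.3971, -0.2123, 0.186]
orientation: [180.0, -0.0, 168.8]
force: [0.8, 0.2, 2.1]
opening: 0.0135
gripper_force: 0.0
```

Request:
carry_out(deltas=[[[0.05,1,0.3,0,-1],[0.05,1,0.3,0,-1],[0.05,1,0.3,0,-1],[0.05,1,0.3,0,-1],[0.05,1,0.3,0,-1]]])

```text
clock: 2.7
tool_pos: [0.427, -0.0151, 0.1258]
orientation: [-180.0, -0.0, 168.7]
force: [-0.4, -0.1, 0.4]
opening: 0.0008
gripper_force: 0.0
```

Run:
```python
from h import *
o=ctrl.get_obs();print(o["clock"],o["tool_pos"],o["orientation"],o["force"],o["opening"])
print(d([.45,.041,.045],168.5))
```

```text
2.7 [ 0.42695644 -0.01513241  0.12580023] [-1.79999894e+02 -1.26999648e-02  1.68728581e+02] [-0.37309138 -0.09219666  0.44368723] 0.0007684696842611648
[-0.0581  0.2978  0.404   0.0006]
```

Request:
carry_out(deltas=[[[-0.058,0.298,0.2,0,-1],[-0.058,0.298,0.4,0,-1],[-0.058,0.298,0.4,0,-1],[-0.058,0.298,0.4,0,-1],[-0.058,0.298,0.4,0,-1]]])

```text
clock: 3.2
tool_pos: [0.4503, 0.0371, 0.0477]
orientation: [180.0, 0.0, 168.5]
force: [0.4, -0.5, -0.3]
opening: 0.0
gripper_force: 0.0
```

Request:
carry_out(deltas=[[[-0.03,0,0,0,-1],[-0.06,0,0,0,-1],[-0.09,0,0,0,-1],[-0.12,0,0,0,-1],[-0.15,0,0,0,-1]]])

```text
clock: 3.7
tool_pos: [0.4799, 0.0315, 0.0468]
orientation: [180.0, 0.0, 168.5]
force: [0.9, 0.1, 0.1]
opening: 0.0003
gripper_force: 0.0
```

Request:
carry_out(deltas=[[[-0.02,0,0,0,-1],[-0.04,0,0,0,-1],[-0.065,0,0,0,-1],[-0.09,0,0,0,-1],[-0.12,0,0,0,-1]]])

```text
clock: 4.2
tool_pos: [0.5027, 0.0269, 0.0464]
orientation: [-180.0, -0.0, 168.5]
force: [-1.2, 1.0, -0.9]
opening: 0.0003
gripper_force: 0.9
```

Run:
```python
from h import *
o=ctrl.get_obs();print(o["clock"],o["tool_pos"],o["orientation"],o["force"],o["opening"])
print(d([.6216,.0075,.045],168.5))
s=ctrl.snapshot("top");cv2.imwrite("pics/top1.png",s["color"][60:360,150:550,::-1].repeat(2,0).repeat(2,1))
```

```text
4.2 [0.50274753 0.02691078 0.04640384] [-1.79989001e+02 -3.60243550e-02  1.68519619e+02] [-1.24606179  1.01838923 -0.8671427 ] 0.0003087264832433071
[-6.017e-01  2.320e-02  7.000e-03  1.000e-04]
```

View pics/top1.png

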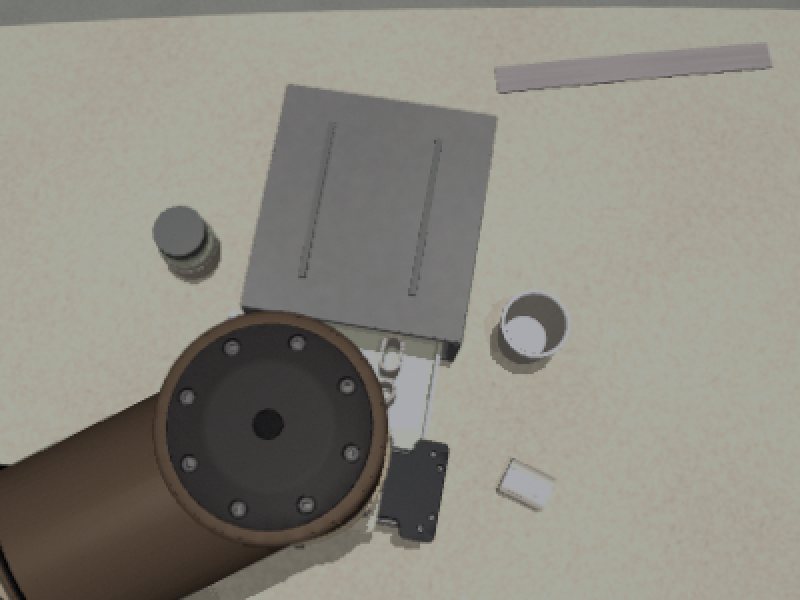

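The picture shows the fingers at the tray front, with two of the tubes visible and still standing at about (390,370) in the crop. The reading matches contact, so I keep pushing.

Request:
carry_out(deltas=[[[-0.03,0,0,0,-1],[-0.06,0,0,0,-1],[-0.09,0,0,0,-1],[-0.12,0,0,0,-1],[-0.15,0,0,0,-1]]])

```text
clock: 4.75
tool_pos: [0.5327, 0.0209, 0.0465]
orientation: [-180.0, -0.0, 168.5]
force: [-1.3, 1.9, 0.1]
opening: -0.0001
gripper_force: 0.9
```

Request:
carry_out(deltas=[[[-0.03,0,0,0,-1],[-0.06,0,0,0,-1],[-0.09,0,0,0,-1],[-0.12,0,0,0,-1],[-0.15,0,0,0,-1]]])

```text
clock: 5.25
tool_pos: [0.5621, 0.0149, 0.0466]
orientation: [180.0, 0.0, 168.5]
force: [-1.4, 1.8, -0.3]
opening: 0.0003
gripper_force: 0.9
```

Request:
carry_out(deltas=[[[-0.03,0,0,0,-1],[-0.06,0,0,0,-1],[-0.09,0,0,0,-1],[-0.12,0,0,0,-1],[-0.14,0,0,0,-1]]])

```text
clock: 5.75
tool_pos: [0.5896, 0.0093, 0.0466]
orientation: [-180.0, 0.0, 168.5]
force: [-1.7, 1.9, 1.1]
opening: 0.0002
gripper_force: 0.9
```

Run:
```python
from h import *
o=ctrl.get_obs();print(o["clock"],o["tool_pos"],o["orientation"],o["force"],o["opening"])
print(d([.6216,.0075,.045],168.5))
```

```text
5.75 [0.5896135  0.00927609 0.04656498] [-1.79998428e+02  8.54366867e-03  1.68510100e+02] [-1.71025949  1.9044889   1.12248193] 0.0002434226230377775
[-0.1585  0.0232  0.0078  0.    ]
```

Request:
carry_out(deltas=[[[-0.025,0,0,0,-1],[-0.05,0,0,0,-1],[-0.07,0,0,0,-1],[-0.09,0,0,0,-1],[-0.11,0,0,0,-1]]])

```text
clock: 6.25
tool_pos: [0.6108, 0.005, 0.0465]
orientation: [-180.0, -0.0, 168.5]
force: [-1.7, 1.6, -0.7]
opening: 0.0002
gripper_force: 0.9
```

Request:
carry_out(deltas=[[[-0.01,0,0,0,-1],[-0.02,0,0,0,-1],[-0.03,0,0,0,-1],[-0.035,0,0,0,-1],[-0.04,0,0,0,-1]]])

```text
clock: 6.75
tool_pos: [0.6184, 0.0034, 0.0466]
orientation: [-180.0, -0.0, 168.5]
force: [-1.9, 1.0, -0.3]
opening: 0.0008
gripper_force: 0.8
```

Request:
carry_out(deltas=[[[-0.008,0,0,0,-1],[-0.016,0,0,0,-1],[-0.024,0,0,0,-1],[-0.024,0,0,0,-1],[-0.024,0,0,0,-1]]])

```text
clock: 7.25
tool_pos: [0.6226, 0.0025, 0.0465]
orientation: [-180.0, -0.1, 168.5]
force: [-4.1, 1.9, 2.0]
opening: 0.0006
gripper_force: 2.3
```

Request:
carry_out(deltas=[[[-0.006,0,0,0,-1],[-0.012,0,0,0,-1],[-0.012,0,0,0,-1]]])

```text
clock: 7.55
tool_pos: [0.6226, 0.0024, 0.0465]
orientation: [-180.0, -0.3, 168.5]
force: [-13.5, 7.2, 9.6]
opening: 0.0003
gripper_force: 7.7
```

The tray is at its stop: the force rose from about 2 N to 15 N within 2 mm, at the predicted position. Now I retreat, rise, and turn for the door.

Request:
carry_out(deltas=[[[0.1,0,0,0,-1],[0.25,0,0,0,-1],[0.3,0,-0.2,0,-1],[0.3,0,-0.45,0,-1],[0.3,0,-0.6,0,-1]]])

```text
clock: 8.05
tool_pos: [0.5683, 0.014, 0.1708]
orientation: [179.9, 0.3, 168.6]
force: [1.6, -0.3, -0.3]
opening: 0.0004
gripper_force: 0.0
```

Request:
carry_out(deltas=[[[0,0,0,-0.12,-1],[0,0,0,-0.12,-1],[0,0,0,-0.12,-1],[0,0,0,-0.12,-1],[0,0,0,-0.12,-1]]])

```text
clock: 8.55
tool_pos: [0.5674, 0.0137, 0.167]
orientation: [-179.9, 0.1, -148.2]
force: [0.1, 0.6, -0.5]
opening: 0.0006
gripper_force: 0.0
```

Request:
carry_out(deltas=[[[0,0,0,-0.124,-1],[0,0,0,-0.124,-1],[0,0,0,-0.124,-1],[0,0,0,-0.124,-1],[0,0,0,-0.124,-1]]])

```text
clock: 9.05
tool_pos: [0.5674, 0.0137, 0.1669]
orientation: [-179.9, 0.0, -105.2]
force: [0.9, 0.0, 0.5]
opening: 0.0004
gripper_force: 0.0
```

Run:
```python
from h import *
s=ctrl.snapshot("side")
print([(round(r["p"],2),np.round(atz(s,r["centre"],.088),3)) for k in("door_mid","door_hinge") for r in ctrl.spot_point(s,k)[:2]])
cv2.imwrite("pics/side1.png",s["color"][150:400,150:500,::-1].repeat(2,0).repeat(2,1))
o=ctrl.get_obs();print(o["clock"],o["tool_pos"],o["orientation"],o["force"])
print(d([.5315,.178,.14],256.5))
```

```text
[(0.88, array([0.55 , 0.138, 0.088])), (0.79, array([0.65 , 0.113, 0.088]))]
9.2 [0.56715385 0.01381482 0.16685585] [-1.79941711e+02  1.26357329e-02 -1.05732646e+02] [-0.66203105 -0.69823369  0.05707432]
[-0.7418  0.3942  0.1343 -0.0062]
```

View pics/side1.png

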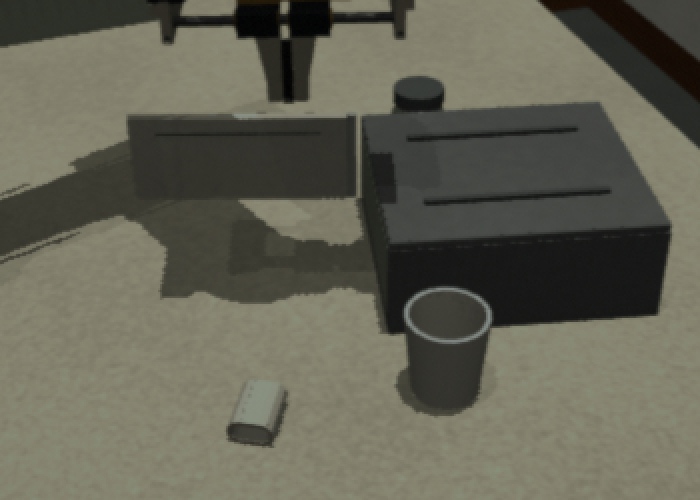

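The tray front is flush in the cabinet opening (side crop, about (385,220)). The door still points out, its top edge running from (130,115) to (355,115).

Request:
carry_out(deltas=[[[-0.742,0.394,0,-0.006,-1],[-0.742,0.394,0,-0.006,-1],[-0.742,0.394,0,-0.006,-1],[-0.742,0.394,0,-0.006,-1],[-0.742,0.394,0,-0.006,-1]]])

```text
clock: 9.7
tool_pos: [0.5304, 0.1806, 0.1668]
orientation: [-180.0, 0.0, -103.5]
force: [0.9, -0.9, -0.9]
opening: 0.0003
gripper_force: 0.0
```

Request:
carry_out(deltas=[[[0,0,0.25,0,-1],[0,0,0.45,0,-1],[0,0,0.6,0,-1],[0,0,0.6,0,-1],[0,0,0.6,0,-1]]])

```text
clock: 10.2
tool_pos: [0.531, 0.1775, 0.047]
orientation: [180.0, -0.1, -103.5]
force: [0.4, 0.6, 1.2]
opening: 0.0003
gripper_force: 0.0
```

```bash
cat >> h.py <<'E'
H=np.array([.6437,.110])
def arc(phi,r=.125,off=.0145,z=.047):
    "TCP target and yaw pressing the door's outer face at opening angle phi (deg)"
    a=np.radians(258.5-phi);u=np.array([np.cos(a),np.sin(a)]);n=np.array([u[1],-u[0]])
    n=np.array([np.cos(np.radians(168.5-phi)),np.sin(np.radians(168.5-phi))])
    return [*(H+r*u+off*n),z],348.5-phi
def plan(phis,start=None):
    for p in phis: print(p,d(*arc(p),start))
    t,y=arc(phis[-1]);return (*t,y)
E
python3 - <<'E'
from h import *
o=ctrl.get_obs();print(o["clock"],o["tool_pos"],o["orientation"],o["force"])
s=plan([92,90,88,86,83])
for k in ([79,75,71,67,63],[59,55,51,47,43],[39,35,31,27,23],[20,17,14,11,8],[6,4,2.5,1,0]): s=plan(k,s)
E
```

```text
10.2 [0.53104863 0.17745709 0.04700864] [ 1.79999111e+02 -5.28155493e-02 -1.03503320e+02] [0.42628188 0.61456628 1.22325395]
92 [ 0.124  -0.0014  0.     -0.    ]
90 [ 0.1458  0.0007  0.     -0.0056]
88 [ 0.1678  0.0021  0.     -0.0111]
86 [ 0.1897  0.0027  0.     -0.0167]
83 [ 0.2226  0.0022  0.     -0.025 ]
79 [ 0.0438  0.0035 -0.     -0.0111]
75 [ 0.0877  0.004  -0.     -0.0222]
71 [ 0.1315  0.0014 -0.     -0.0333]
67 [ 0.1751 -0.0042 -0.     -0.0444]
63 [ 0.2181 -0.0129 -0.     -0.0556]
59 [ 0.0438  0.0035 -0.     -0.0111]
55 [ 0.0877  0.004  -0.     -0.0222]
51 [ 0.1315  0.0014 -0.     -0.0333]
47 [ 0.1751 -0.0042 -0.     -0.0444]
43 [ 0.2181 -0.0129 -0.     -0.0556]
39 [ 0.0438  0.0035 -0.     -0.0111]
35 [ 0.0877  0.004  -0.     -0.0222]
31 [ 0.1315  0.0014 -0.     -0.0333]
27 [ 0.1751 -0.0042 -0.     -0.0444]
23 [ 0.2181 -0.0129 -0.     -0.0556]
20 [ 0.0328  0.0029 -0.     -0.0083]
17 [ 0.0657  0.0042 -0.     -0.0167]
14 [ 0.0987  0.0036 -0.     -0.025 ]
11 [ 0.1315  0.0014 -0.     -0.0333]
8 [ 0.1642 -0.0025 -0.     -0.0417]
6 [ 0.0219  0.0021 -0.     -0.0056]
4 [ 0.0438  0.0035 -0.     -0.0111]
2.5 [ 0.0602  0.0041 -0.     -0.0153]
1 [ 0.0767  0.0042 -0.     -0.0194]
0 [ 0.0877  0.004  -0.     -0.0222]
```

Request:
carry_out(deltas=[[[0.06,0,0,0,-1],[0.11,0,0,0,-1],[0.146,0.001,0,-0.0056,-1],[0.184,0.002,0,-0.015,-1],[0.223,0.002,0,-0.025,-1]]])

```text
clock: 10.7
tool_pos: [0.5202, 0.1342, 0.0482]
orientation: [-179.9, 0.1, -94.3]
force: [0.5, 1.1, -0.2]
opening: 0.0003
gripper_force: 0.4
```

Request:
carry_out(deltas=[[[0.044,0.0035,0,-0.011,-1],[0.088,0.004,0,-0.022,-1],[0.1315,0.0015,0,-0.033,-1],[0.175,-0.004,0,-0.044,-1],[0.218,-0.013,0,-0.0556,-1]]])

```text
clock: 11.2
tool_pos: [0.5192, 0.0903, 0.048]
orientation: [-179.9, 0.0, -74.3]
force: [-0.7, 0.6, -0.4]
opening: 0.0007
gripper_force: 0.5
```

Run:
```python
from h import *
o=ctrl.get_obs();print(o["clock"],o["tool_pos"],o["orientation"],o["force"],arc(63))
s=ctrl.snapshot("top");cv2.imwrite("pics/top2.png",s["color"][60:360,150:550,::-1].repeat(2,0).repeat(2,1))
```

```text
11.2 [0.51918756 0.09030899 0.04804423] [-1.79880384e+02  4.13105860e-02 -7.42567719e+01] [-0.70724852  0.61522718 -0.40818703] ([np.float64(0.5193712368957875), np.float64(0.09056784456174294), 0.047], 285.5)
```

View pics/top2.png

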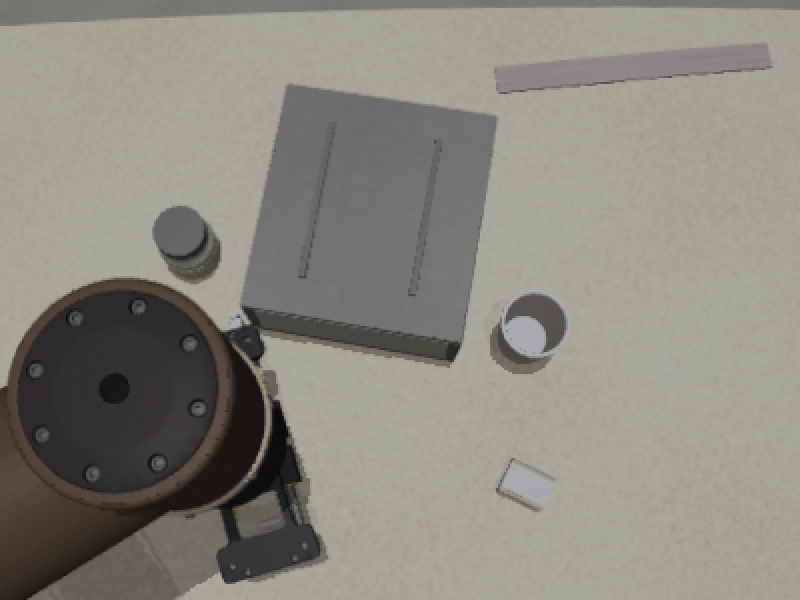

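The tray looks flush (about (355,335) in the crop). The gripper follows the door, with light contact on the pads, and the jar, cup and spare tube are unmoved. Continuing the arc.

Request:
carry_out(deltas=[[[0.044,0.0035,0,-0.011,-1],[0.088,0.004,0,-0.022,-1],[0.1315,0.0015,0,-0.033,-1],[0.175,-0.004,0,-0.044,-1],[0.218,-0.013,0,-0.0556,-1]]])

```text
clock: 11.75
tool_pos: [0.5333, 0.0492, 0.0477]
orientation: [-179.9, -0.0, -54.3]
force: [-1.1, -0.2, -0.4]
opening: 0.0005
gripper_force: 0.5
```

Request:
carry_out(deltas=[[[0.044,0.0035,0,-0.011,-1],[0.088,0.004,0,-0.022,-1],[0.1315,0.0015,0,-0.033,-1],[0.175,-0.004,0,-0.044,-1],[0.218,-0.013,0,-0.0556,-1]]])

```text
clock: 12.25
tool_pos: [0.5607, 0.0152, 0.0477]
orientation: [-180.0, -0.0, -34.3]
force: [-1.4, 0.1, -0.6]
opening: 0.0007
gripper_force: 0.5
```

Request:
carry_out(deltas=[[[0.033,0.003,0,-0.0083,-1],[0.066,0.004,0,-0.0167,-1],[0.099,0.0035,0,-0.025,-1],[0.131,0.0015,0,-0.033,-1],[0.164,-0.0025,0,-0.0417,-1]]])

```text
clock: 12.75
tool_pos: [0.5882, -0.0029, 0.0477]
orientation: [-180.0, -0.0, -19.3]
force: [-1.4, -0.0, 0.2]
opening: 0.0006
gripper_force: 0.4
```

Run:
```python
from h import *
o=ctrl.get_obs();print(o["clock"],o["tool_pos"],o["orientation"],o["force"],arc(8),arc(0))
```

```text
12.75 [ 0.58815057 -0.00285292  0.04768455] [-1.79966896e+02 -3.82616518e-02 -1.93480911e+01] [-1.40594489 -0.0033901   0.22013016] ([np.float64(0.5883058409749421), np.float64(-0.002989986927632607), 0.047], 340.5) ([np.float64(0.6045700999808483), np.float64(-0.009599753028554339), 0.047], 348.5)
```

Request:
carry_out(deltas=[[[0.022,0.002,0,-0.0056,-1],[0.044,0.0035,0,-0.011,-1],[0.06,0.004,0,-0.015,-1],[0.074,0.004,0,-0.019,-1],[0.084,0.004,0,-0.0222,-1]]])

```text
clock: 13.25
tool_pos: [0.604, -0.0087, 0.0471]
orientation: [-180.0, -0.0, -11.3]
force: [-0.1, 0.2, 0.9]
opening: 0.0006
gripper_force: 0.3
```

Request:
carry_out(deltas=[[[0.004,0,0,0,-1],[0.008,0,0,0,-1],[0.008,0,0,0,-1]]])

```text
clock: 13.55
tool_pos: [0.6055, -0.0087, 0.0466]
orientation: [-180.0, -0.0, -11.3]
force: [0.2, -0.0, -0.2]
opening: 0.0006
gripper_force: 0.0
```

Request:
carry_out(deltas=[[[0.005,0,0,0,-1],[0.01,0,0,0,-1],[0.015,0,0,0,-1],[0.015,0,0,0,-1]]])

```text
clock: 13.95
tool_pos: [0.6071, -0.0092, 0.0465]
orientation: [180.0, 0.1, -11.3]
force: [-6.0, 3.3, 3.9]
opening: 0.0003
gripper_force: 2.9
```

Firm stop reached. I back off and check.

Request:
carry_out(deltas=[[[-0.05,0,0,0,-1],[-0.2,0,0,0,-1],[-0.4,0,0,0,-1],[-0.5,0,0,0,-1],[-0.5,0,0,0,-1]]])

```text
clock: 14.45
tool_pos: [0.5074, 0.0103, 0.0468]
orientation: [-180.0, 0.0, -11.3]
force: [1.2, 0.4, -0.2]
opening: 0.0006
gripper_force: 0.0
```

Request:
carry_out(deltas=[[[0,1,-0.3,0,-1],[0,1,-0.6,0,-1],[0,1,-0.6,0,-1],[0,1,-0.6,0,-1],[0,1,-0.6,0,-1]]])

```text
clock: 14.95
tool_pos: [0.4714, -0.1882, 0.1689]
orientation: [180.0, -0.2, -11.4]
force: [0.5, 0.2, -0.2]
opening: 0.0005
gripper_force: 0.0
```

Run:
```python
from h import *
o=ctrl.get_obs();print(o["clock"],o["tool_pos"],o["force"])
s=ctrl.snapshot("top");cv2.imwrite("pics/top3.png",s["color"][60:360,150:550,::-1].repeat(2,0).repeat(2,1))
for k in("door_hinge","door_mid"): print([(round(r["p"],2),np.round(atz(s,r["centre"],.088),3)) for r in ctrl.spot_point(s,k)[:1]])
```

```text
14.95 [ 0.47136377 -0.18818088  0.16894588] [ 0.46477496  0.19026509 -0.24555388]
[(0.56, array([0.641, 0.117, 0.088]))]
[(0.83, array([0.621, 0.005, 0.088]))]
```

View pics/top3.png

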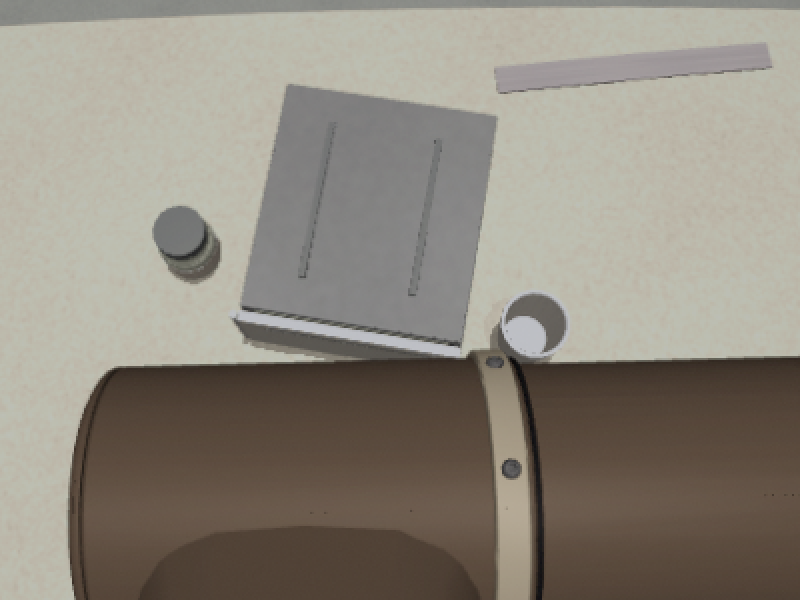

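The door lies flush and parallel along the cabinet front, from (235,315) to (462,350) in the crop. The jar and cup are unmoved and the robot is clear, so I hand in.

```bash
python3 -c "
from plant import ctrl
print(ctrl.close_job())"
```

```text
the job is handed in; nothing more can be done
None
```

I pushed the tray home to its stop, shut the door against the cabinet and handed the job in at about 15 s; the hand-in returned no verdict, and the tubes' final stance is hidden behind the shut door.

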